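Set back the pistons of three brake cylinders, red, yellow, green

TASK

The three rebuilt brake cylinders standing on the bench need their pistons set back, in the order in which they will be fitted. With the fingertips, press the coloured cap of the red one gently straight down until the white band on its piston has gone into the brass collar (not hard against the stop below), then do the same to the yellow one, then the green one. Do not grasp, lift, tip or shift the cylinders, and leave the socket, jar, spanner and can where they are.

Things in the scene. Friction and masses are not known exactly. Their poses are not given: they have to be found in the camera images.
- red_cyl: The red brake cylinder: a loose dark iron cylinder (about 0.85 kg) standing upright on the bench, with a red stripe round its barrel; foot flange 80 mm across, barrel 54 mm, its brass collar 48 mm across ends 70 mm above the bench. A short port (to 48 mm from the axis) sticks out sideways at 26 mm height along +x of the body. Origin: centre of the underside; z is the cylinder axis, up.
- red_cap (a point): Centre of the flat top face of the red piston cap, on the cylinder axis: a disc 36 mm across and 8 mm thick on the 26 mm piston stem that comes out of the brass collar. It is 104 mm above the bench at joint value 0 and 1 mm lower for each mm of joint value; at the start 100 to 104 mm. It moves with the piston.
- red_piston (a joint): How far the red piston has been pressed down into its cylinder, m. 0 to 0.004 at the start. The lowest 10 mm of the stem is a white band; it is wholly inside the collar from 0.010 on. A hard stop is at 0.022. No return spring: the piston slides under about 4 N (plus 15 N per m/s), and stays where it is left; it can also be pulled up.
- yellow_cyl: The yellow brake cylinder: a loose dark iron cylinder (about 0.85 kg) standing upright on the bench, with a yellow stripe round its barrel; foot flange 80 mm across, barrel 54 mm, its brass collar 48 mm across ends 70 mm above the bench. A short port (to 48 mm from the axis) sticks out sideways at 26 mm height along +x of the body. Origin: centre of the underside; z is the cylinder axis, up.
- yellow_cap (a point): Centre of the flat top face of the yellow piston cap, on the cylinder axis: a disc 36 mm across and 8 mm thick on the 26 mm piston stem that comes out of the brass collar. It is 104 mm above the bench at joint value 0 and 1 mm lower for each mm of joint value; at the start 100 to 104 mm. It moves with the piston.
- yellow_piston (a joint): How far the yellow piston has been pressed down into its cylinder, m. 0 to 0.004 at the start. The lowest 10 mm of the stem is a white band; it is wholly inside the collar from 0.010 on. A hard stop is at 0.022. No return spring: the piston slides under about 4 N (plus 15 N per m/s), and stays where it is left; it can also be pulled up.
- green_cyl: The green brake cylinder: a loose dark iron cylinder (about 0.85 kg) standing upright on the bench, with a green stripe round its barrel; foot flange 80 mm across, barrel 54 mm, its brass collar 48 mm across ends 70 mm above the bench. A short port (to 48 mm from the axis) sticks out sideways at 26 mm height along +x of the body. Origin: centre of the underside; z is the cylinder axis, up.
- green_cap (a point): Centre of the flat top face of the green piston cap, on the cylinder axis: a disc 36 mm across and 8 mm thick on the 26 mm piston stem that comes out of the brass collar. It is 104 mm above the bench at joint value 0 and 1 mm lower for each mm of joint value; at the start 100 to 104 mm. It moves with the piston.
- green_piston (a joint): How far the green piston has been pressed down into its cylinder, m. 0 to 0.004 at the start. The lowest 10 mm of the stem is a white band; it is wholly inside the collar from 0.010 on. A hard stop is at 0.022. No return spring: the piston slides under about 4 N (plus 15 N per m/s), and stays where it is left; it can also be pulled up.
- socket_mid (a point): Steel wrench socket standing upright on the bench, 32 mm across, 55 mm tall; the point is at its centre, half-way up. To be left alone.
- jar_mid (a point): Small amber jar with steel lid standing on the bench, 44 mm across, 60 mm tall; the point is at its centre, half-way up. To be left alone.
- wrench: Steel double ring spanner lying on the bench along its own y, 234 mm long, 34 mm wide at the ends, 16 mm high. Origin: centre of the underside. To be left alone.
- can: Blue fluid can, 60 (x) by 100 (y) mm, 183 mm tall with its orange cap, standing on the bench to the left of the work. Origin: centre of the underside. To be left alone.
There are look-alikes about, which are no part of the job. What is shaped like the red_cyl but purple is not meant.

How it is judged (in metres and radians):
On the way, in this order (a step that is already met when the one before it is completed fails the run):
1. the fingers press the red piston down until its white band is inside the collar (value of joint red_piston above 0.009 m and contact force between the fingers and red_cyl above 0.3 N).
2. the fingers press the yellow piston down until its white band is inside the collar (value of joint yellow_piston above 0.009 m and contact force between the fingers and yellow_cyl above 0.3 N).
3. the fingers press the green piston down until its white band is inside the collar (value of joint green_piston above 0.009 m and contact force between the fingers and green_cyl above 0.3 N).
At the end, for the whole second after the job is handed in: All three pistons pressed in at least 9 mm (white band in the collar), each cylinder upright on the bench (within 0.05 rad), at rest and within 25 mm of where it stood; socket, jar, spanner and can within 20 mm of where they stood (value of joint each of red_piston, yellow_piston, green_piston above 0.009 m and angle between each of red_cyl, yellow_cyl, green_cyl's own z axis and vertical below 0.05 rad and distance of each of red_cyl, yellow_cyl, green_cyl from where it was at the start of the episode below 0.025 m and height (world z) of each of red_cyl, yellow_cyl, green_cyl below 0.005 m and linear speed of each of red_cyl, yellow_cyl, green_cyl below 0.02 m/s and distance of each of socket_mid, jar_mid, wrench, can from where it was at the start of the episode below 0.02 m); the robot touches nothing.
It fails at once if a cylinder or its piston is pressed with more than 25 N (contact force between any of the fingers, the arm and red_cyl above 25 N or contact force between any of the fingers, the arm and yellow_cyl above 25 N or contact force between any of the fingers, the arm and green_cyl above 25 N).
It fails at once if a cylinder is lifted (over 8 mm), tipped (over 0.15 rad) or shifted (over 25 mm) (height (world z) of any of red_cyl, yellow_cyl, green_cyl above 0.008 m or angle between any of red_cyl, yellow_cyl, green_cyl's own z axis and vertical above 0.15 rad or distance of any of red_cyl, yellow_cyl, green_cyl from where it was at the start of the episode above 0.025 m).
It fails at once if a piston is pulled up out of its cylinder (over 3 mm above its value 0) (value of joint any of red_piston, yellow_piston, green_piston below -0.003 m).
It fails at once if a piston is pressed in (past 7 mm) before those that come earlier in the order are down (9 mm) ((value of joint yellow_piston above 0.007 m and value of joint red_piston below 0.009 m) or (value of joint green_piston above 0.007 m and value of joint red_piston below 0.009 m) or (value of joint green_piston above 0.007 m and value of joint yellow_piston below 0.009 m)).
It fails at once if the socket, jar, spanner or can is moved by over 20 mm (distance of any of socket_mid, jar_mid, wrench, can from where it was at the start of the episode above 0.02 m).
It also fails if it takes over 45 s, if anything falls off the work surface, if the arm or the gripper's body presses on something with over 40 N, if the wrist force passes 120 N, or if a joint passes its speed limit or range.

ROBOT

A 6-joint arm with a two-finger parallel gripper is mounted at the origin on the work surface. World frame = base frame: x ahead of the robot, y to its left, z up, the work surface at z = 0. Lengths are in mm, angles in rad, forces in N, time in s.
With the tool pointing down it reaches from about 350 to 775 mm from the base axis. Payload 7.3 kg.
Tool frame: the origin (TCP) lies on the centre line of the jaws, within the pads' length; the fingertips stand bot.tip_reach ahead of it and the grasp point (between the pads) lies 6 mm ahead of it (bot.tip_reach is the distance from the TCP to the fingertips, in mm); z points along the fingers, y is the direction in which the jaws open and shut (so a half turn about z gives the same grasp; the last joint's range is limited). The gripper opens to 92 mm and grips with 3 to 60 N. Pads are 19 mm wide; open, the fingers measure 130 mm over their backs; the gripper's body (75 mm by 190 mm) begins 47 mm behind the grasp point.
Start: joints at [1.168, 0.342, 1.524, -0, 1.275, -0.146], TCP at [133.327, 507.808, 227.341] pointing down, gripper open.
Joint ranges: [-2.53, 2.53], [-0.77, 2.02], [0.04, 2.7], [-1, 4.14], [0.28, 2.66], [-3.11, 3.11]. Speed limits (rad/s): [2.57, 2.57, 3.14, 3.14, 3.14, 3.14].

INTERFACE

Orientations are given as [roll, pitch, yaw] about the fixed x, y, z axes, in that order (R = Rz(yaw) Ry(pitch) Rx(roll)).
In Python, from plant import bot gives the robot as it stands.
- The arm moves only by the tool step_arm, never from a script. Its argument "deltas" is a list of rows, each a list of 6 numbers: the shift along the tool's x, y, z in mm, then the turn, a rotation vector about the tool's x, y, z in rad. A call has 1 to 5 rows; each row is the pose to reach, as a shift and turn from the pose commanded when the call began, along the tool's axes at that moment; what a row does not reach only later rows make up. A row lasts 1/12 s, in which the tool goes at most 41.7 mm and 7.16 degrees, less where a joint would pass 70% of its speed; a pose out of reach is approached as far as the arm can. A call with a gripper value outside its range is refused whole. "fingers" is the finger opening in mm, from 0 to 91.8, set as the call begins (left out, the last holds). The fingers move at their own pace and stop on an object; the grip force is fixed at half the most. Time passes only in rows, so rows that repeat a pose let the fingers close. It gives the time, the measured TCP pose, the force and the opening at its end, in the units of the state.
- bot.get_obs(): the state, without advancing time (a new reading comes with each control period).
- bot.capture(name): name is "side" or "top" or "wrist"; returns a dict with "color" (420x560x3 uint8, red, green, blue), "fx", "fy", "cx", "cy" (pixels), "R" (3x3) and "t" (3): a world point X has camera coordinates R X + t. Camera axes: x right, y down, z forward; pixel columns grow to the right and rows downward; lengths in mm; the calibration is good to about 2 mm. A picture is of the moment at which its call begins. There is no depth.
- bot.close_job(): hands the job in, once; it reports no verdict.
Trained networks look in a picture, given as the dict that the camera call returned (one of the last four; its "shot" number tells which), for a name from the list of things; names that differ only in an ending like _2 or _b are one class to them, and where a whole thing is asked for, a point or a joint stands for the part that bears it (a point fixed in the world has none). Each returns a list of dicts, best first, with "p" (0 to 1); they miss things now and then, are a little off and sometimes report something else, mostly with a low value. They report only what shows in the picture. A call takes as long as a camera call. They do not tell look-alikes from the thing itself.
- bot.boxes_of(query, picture): "rect" ([centre column, centre row, width, height] in pixels, round what is visible of it).
The state is a dict: "time": time; "joint_positions": joint angles; "dq": joint speeds; "tau": joint torques, N m; "tool_pos": TCP position; "tcp_rot": TCP orientation; "contact_force": force on the tool from outside, world axes, zero at the start; "moment": the same for the moment, N m; "grip_width": finger opening in mm.
Only numpy, scipy, OpenCV 4.12 (cv2) and the standard library are available. Lean on these libraries where they do the work, as an engineer would, in place of code of your own. Each camera call takes 0.05 s, during which the arm holds its last target. There are 200 camera calls.

## Working session

There is one attempt and no reset: what is moved stays moved. The work goes in short steps, Python scripts to look and compute and a tool call to move; the robot and the scene stay as the last step left them, time stands still between calls to the robot, and variables do not carry over. Pictures are saved under pics/ and viewed, about 8 in all and at most 12, crops included, and the job is handed in when it is done.

Besides the shell and the picture viewer there is one more tool, called by a JSON object that holds its "method" and its "body". step_arm: Moves the arm, as the interface text tells. Its arguments: {"type":"object","properties":{"deltas":{"type":"array"},"fingers":{"type":"number"}},"required":["deltas"]}

```bash
mkdir -p pics; cat > h.py <<'E'
import cv2, numpy as np
from plant import bot
def save(n,c): cv2.imwrite(f'pics/{n}.png', c['color'][:,:,::-1])
def ray(c,u,v):
    R=np.array(c['R']);t=np.array(c['t']).ravel()
    return -R.T@t, R.T@np.array([(u-c['cx'])/c['fx'],(v-c['cy'])/c['fy'],1])
def at_z(c,u,v,z):
    o,d=ray(c,u,v); return o+d*(z-o[2])/d[2]
def proj(c,X):
    p=np.array(c['R'])@np.array(X,float)+np.array(c['t']).ravel()
    return [c['fx']*p[0]/p[2]+c['cx'],c['fy']*p[1]/p[2]+c['cy']]
E
python3 - <<'E'
from h import *
np.set_printoptions(precision=1,suppress=True)
o=bot.get_obs();print(o,bot.tip_reach)
ims=[]
for n in('top','side'):
    c=bot.capture(n);ims.append(c['color']);print(n,'cam',ray(c,0,0)[0])
    save(n+'0',c)
    for q in('red_cap','yellow_cap','green_cap','red_cyl','socket_mid','jar_mid','wrench','can'):
        z={'red_cyl':40,'socket_mid':27,'jar_mid':30,'wrench':10,'can':90}.get(q,102)
        for b in bot.boxes_of(q,c)[:5]:
            r=b['rect'];print(n,q,round(b['p'],2),np.array(r),at_z(c,r[0],r[1],z))
E
```

```text
{'time': 0.0, 'joint_positions': array([ 1.2,  0.3,  1.5, -0. ,  1.3, -0.1]), 'dq': array([-0., -0.,  0., -0., -0., -0.]), 'tau': array([  0. , -43.1, -24.4,   0.1,   0.1,  -0. ]), 'tool_pos': array([133.2, 507.4, 226.7]), 'tcp_rot': array([-3.1, -0. ,  2.9]), 'contact_force': array([-0.2, -0.3, -0.3]), 'moment': array([-0.1,  0. , -0. ]), 'grip_width': 92.13313449638675} 25.0
top cam [ 340.5  105.2 1263.9]
top red_cap 0.63 [244.1 184.7  13.7   7.3] [601.8 217.2 102. ]
top red_cap 0.54 [200.3 183.4  16.2  12.8] [603.2 343.1 102. ]
top red_cap 0.44 [245.7 233.4  16.7  12.9] [461.6 207.9 102. ]
top red_cyl 0.9 [249.1 233.8  29.9  26. ] [467.  203.2  40. ]
top red_cyl 0.75 [279.9 211.1  21.9  13.1] [536.9 113.3  40. ]
top red_cyl 0.59 [203.9 190.6  28.9  31.3] [595.2 343.8  40. ]
top jar_mid 0.57 [278.6 212.4  17.1  12.6] [534.4 117.2  30. ]
top jar_mid 0.36 [326.4 222.2  13.7  16.4] [507.4 -27.   30. ]
top wrench 0.83 [322.6 152.2  74.5  20.5] [731.9 -17.1  10. ]
top can 0.75 [145.1 268.9  55.6  28.5] [358.  486.9  90. ]
side cam [ 513.4 -761.5  960.8]
side red_cap 0.67 [315.5 181.6  1
[... 232 characters left out ...]
e green_cap 0.66 [268.4 255.2  16.9  17.2] [497.9 -36.6 102. ]
side green_cap 0.29 [297.4 351.9  18.5  20.1] [ 554.3 -265.6  102. ]
side red_cyl 0.95 [258.7 196.3  29.2  48.4] [469.1 210.9  40. ]
side red_cyl 0.86 [309.6 160.1  22.9  42.2] [604.6 357.2  40. ]
side red_cyl 0.61 [312.4 193.6  36.2  42.2] [606.4 222.6  40. ]
side red_cyl 0.45 [297.8 351.2  17.4  26.1] [ 558.1 -228.3   40. ]
side jar_mid 0.77 [287.8 226.4  15.6  27.1] [542.4 115.8  30. ]
side wrench 0.94 [371.9 274.6  13.2  85.9] [733.9 -14.8  10. ]
side can 0.75 [221.8 114.8  24.4  70.6] [356.1 496.1  90. ]
side can 0.62 [288.9 227.2  21.3  23.5] [543.   56.8  90. ]
side can 0.47 [297.9 368.9  48.7  56.9] [ 555.  -292.7   90. ]
```

```bash
python3 - <<'E'
import cv2
a=cv2.imread('pics/top0.png');b=cv2.imread('pics/side0.png')
cv2.imwrite('pics/topx.png',cv2.resize(a[110:330,110:400],None,fx=2.7,fy=2.7,interpolation=2))
cv2.imwrite('pics/sidex.png',cv2.resize(b[60:440,170:430],None,fx=1.57,fy=1.57,interpolation=2))
E
```

```text
(no output)
```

View pics/topx.png

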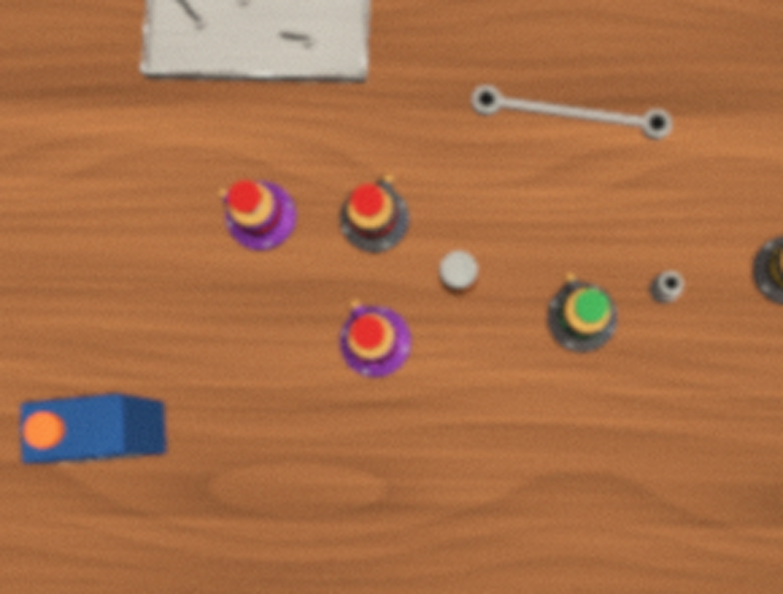

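View pics/sidex.png

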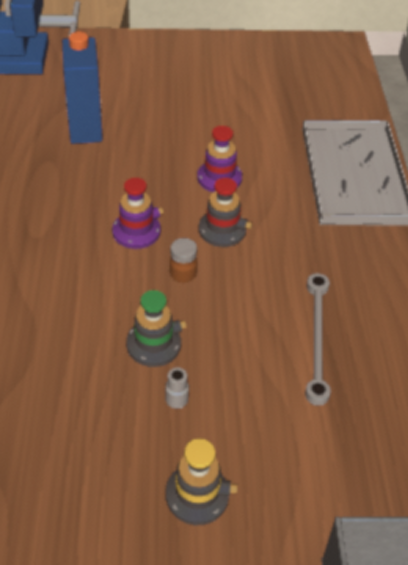

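The top crop shows three red caps: purple bodies at full-image (200,183) and (246,233), and the dark iron one at (246,184). In the side view the dark one is at (313,179). I choose the dark-bodied one. Green is at top (328,223) and yellow near (405,210). Next I'll triangulate the caps by colour.

```bash
python3 - <<'E'
from h import *
np.set_printoptions(precision=1,suppress=True)
C={n:bot.capture(n) for n in('top','side')}
seed={'red':(603,208),'yellow':(553,-270),'green':(500,-36)}
hue={'red':lambda h:(h<6)|(h>174),'yellow':lambda h:(h>22)&(h<33),'green':lambda h:(h>45)&(h<80)}
for k,(x,y) in seed.items():
    rays=[]
    for n,c in C.items():
        hsv=cv2.cvtColor(c['color'],cv2.COLOR_RGB2HSV)
        m=(hue[k](hsv[...,0])&(hsv[...,1]>150)&(hsv[...,2]>(150 if k!='green' else 90))).astype('uint8')
        N,l,s,ct=cv2.connectedComponentsWithStats(m)
        p=proj(c,(x,y,102)); 
        i=min([i for i in range(1,N) if s[i,4]>25],key=lambda i:np.hypot(*(ct[i]-p)))
        print(k,n,'blob',ct[i],s[i],at_z(c,*ct[i],101)); rays.append(ray(c,*ct[i]))
    A=np.zeros((3,3));b=np.zeros(3)
    for o,d in rays:
        d=d/np.linalg.norm(d);P=np.eye(3)-np.outer(d,d);A+=P;b+=P@o
    print(k,np.linalg.solve(A,b))
c=C['top'];a=c['color'][:,:,::-1]
cv2.imwrite('pics/red.png',np.hstack([cv2.resize(a[160:215,220:275],(400,400),interpolation=2),cv2.resize(C['side']['color'][:,:,::-1][165:225,285:345],(400,400),interpolation=2)]))
E
```

```text
red top blob [245.7 183.4] [240 178  12  12 106] [606. 213. 101.]
red side blob [313.2 178.2] [307 174  13  10 103] [604.8 213.3 101. ]
red [605.3 212.9 101.6]
yellow top blob [411.  204.3] [406 199  11  12 106] [ 554.  -261.1  101. ]Traceback (most recent call last):
  File "<stdin>", line 13, in <module>
ValueError: min() iterable argument is empty
```

```bash
python3 - <<'E'
from h import *
np.set_printoptions(precision=1,suppress=True)
C={n:bot.capture(n) for n in('top','side')}
h=cv2.cvtColor(C['side']['color'],cv2.COLOR_RGB2HSV);print(h[350,297],h[362,297])
seed={'yellow':(554,-264),'green':(500,-36)}
hue={'yellow':lambda h:(h>20)&(h<33),'green':lambda h:(h>45)&(h<80)}
for k,(x,y) in seed.items():
    for n,c in C.items():
        hsv=cv2.cvtColor(c['color'],cv2.COLOR_RGB2HSV)
        m=(hue[k](hsv[...,0])&(hsv[...,1]>150)&(hsv[...,2]>(140 if k!='green' else 80))).astype('uint8')
        N,l,s,ct=cv2.connectedComponentsWithStats(m)
        p=proj(c,(x,y,102)); L=[i for i in range(1,N) if s[i,4]>25]
        if L:
            i=min(L,key=lambda i:np.hypot(*(ct[i]-p)));print(k,n,'blob',ct[i],s[i],at_z(c,*ct[i],101))
c=C['top'];a=c['color'][:,:,::-1]
cv2.imwrite('pics/red.png',np.hstack([cv2.resize(a[160:215,220:275],(400,400),interpolation=2),cv2.resize(C['side']['color'][:,:,::-1][165:225,285:345],(400,400),interpolation=2)]))
E
```

```text
[ 21 164 218] [ 20  46 206]
yellow top blob [410.8 204.4] [405 199  13  13 131] [ 553.4 -260.5  101. ]
yellow side blob [296.7 348.7] [288 340  18  18 258] [ 553.3 -258.4  101. ]
green top blob [328.4 222.9] [325 220   8   7  31] [495.9 -24.9 101. ]
```

View pics/red.png

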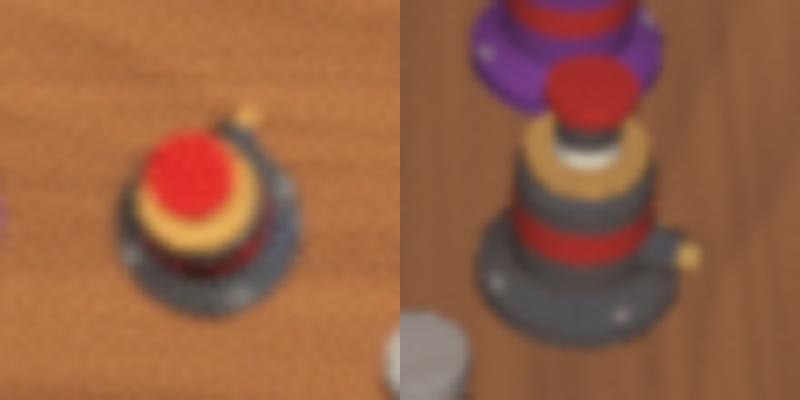

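```bash
cat >> h.py <<'E'
from scipy.spatial.transform import Rotation as Ro
def to(x,y,ztip):
    o=bot.get_obs();R=Ro.from_euler('xyz',o['tcp_rot'])
    d=R.inv().apply(np.array([x,y,ztip+bot.tip_reach])-o['tool_pos'])
    print('t',o['time'],'tcp',o['tool_pos'].round(1),'rot',o['tcp_rot'].round(4),'F',o['contact_force'].round(1),'delta tool',d.round(1))
E
python3 -c "
from h import *
to(605,213,150)
print(bot.get_obs()['joint_positions'])"
```

```text
t 1.1 tcp [133.4 507.8 227.3] rot [3.1415e+00 1.0000e-04 2.8848e+00] F [-0.1  0.1 -0.1] delta tool [-531.1 -165.3   52.4]
[ 1.16796602e+00  3.41985074e-01  1.52412131e+00 -4.11277513e-05
  1.27535776e+00 -1.46000059e-01]
```

{"method": "step_arm", "body": {"deltas": [[0, 0, -15, 0, 0, 0], [0, 0, -30, 0, 0, 0]], "fingers": 0}}

```text
time: 1.27
tool_pos: [133.1, 507.3, 257.0]
tcp_rot: [-3.139, -0.0, 2.885]
contact_force: [-0.5, 0.4, -0.8]
grip_width: 82.8
```

{"method": "step_arm", "body": {"deltas": [[-35, -11, 0, 0, 0, 0], [-70, -22, 0, 0, 0, 0], [-105, -33, 0, 0, 0, 0], [-140, -44, 0, 0, 0, 0], [-175, -55, 0, 0, 0, 0]]}}

```text
time: 1.68
tool_pos: [289.8, 409.1, 257.5]
tcp_rot: [3.141, 0.0, 2.885]
contact_force: [0.5, 0.0, 0.3]
grip_width: 49.9
```

{"method": "step_arm", "body": {"deltas": [[-35, -11, 0, 0, 0, 0], [-70, -22, 0, 0, 0, 0], [-105, -33, 0, 0, 0, 0], [-140, -44, 0, 0, 0, 0], [-175, -55, 0, 0, 0, 0]]}}

```text
time: 2.1
tool_pos: [445.3, 311.3, 257.5]
tcp_rot: [3.141, 0.0, 2.885]
contact_force: [0.4, 1.0, 0.4]
grip_width: 16.4
```

{"method": "step_arm", "body": {"deltas": [[-35, -11, 10, 0, 0, 0], [-70, -22, 25, 0, 0, 0], [-105, -33, 40, 0, 0, 0], [-140, -44, 60, 0, 0, 0], [-180, -55, 80, 0, 0, 0]]}}

```text
time: 2.52
tool_pos: [601.8, 214.4, 178.5]
tcp_rot: [3.141, 0.0, 2.885]
contact_force: [1.0, 0.6, -0.3]
grip_width: 0.4
```

```bash
python3 - <<'E'
from h import *
to(605,213,120)
a=[]
c=bot.capture('top');a.append(cv2.resize(c['color'][155:245,205:295],(400,400),interpolation=2))
c=bot.capture('side');a.append(cv2.resize(c['color'][120:230,260:370],(400,400),interpolation=2))
cv2.imwrite('pics/over.png',np.hstack(a)[:,:,::-1])
E
```

```text
t 2.5167 tcp [601.8 214.4 178.5] rot [3.1414e+00 1.0000e-04 2.8847e+00] F [ 1.   0.6 -0.3] delta tool [-3.5 -0.5 33.5]
```

View pics/over.png

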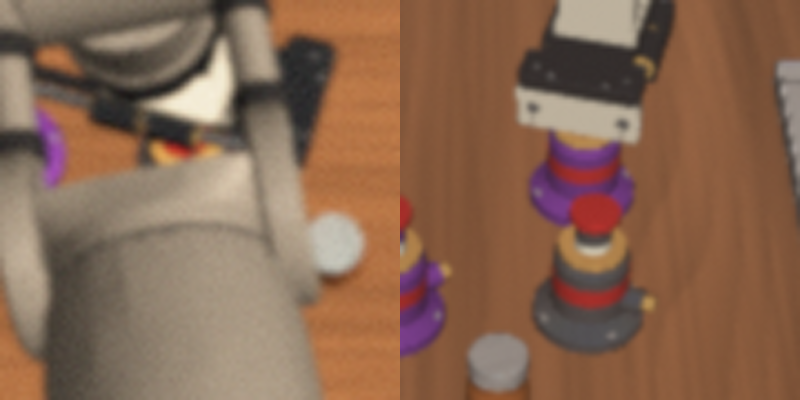

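The side view shows the gripper above the dark red cylinder, but the fingers are unclear because the body hides them. I'll project the tip and check the wrist view.

```bash
python3 - <<'E'
from h import *
p=bot.get_obs()['tool_pos']
c=bot.capture('side');q=proj(c,p-[0,0,25]);print('side tip',q,'body',proj(c,p+[0,0,41]),'cap',proj(c,(605.3,213,101.6)))
w=bot.capture('wrist');save('w1',w);print('wrist tip',proj(w,p-[0,0,25]),'cap',proj(w,(605.3,213,101.6)))
for b in bot.boxes_of('red_cap',w):print(b,at_z(w,*b['rect'][:2],101.6))
E
```

```text
side tip [np.float64(313.53712353250916), np.float64(163.60446621940721)] body [np.float64(315.12450569623496), np.float64(141.66064545673402)] cap [np.float64(313.4666710619542), np.float64(178.04985062484553)]
wrist tip [np.float64(283.473218271476), np.float64(252.97198295866147)] cap [np.float64(287.45750535745975), np.float64(226.3277140628299)]
{'rect': [218.3, 18.7, 65.2, 37.4], 'p': 0.79} [472.93008778 207.34115702 101.6       ]
{'rect': [292.9, 225.1, 55.4, 55.1], 'p': 0.76} [605.39148755 216.77837716 101.6       ]
{'rect': [482.3, 180.1, 67.4, 56.3], 'p': 0.57} [606.92797774 343.42458136 101.6       ]
```

View pics/w1.png

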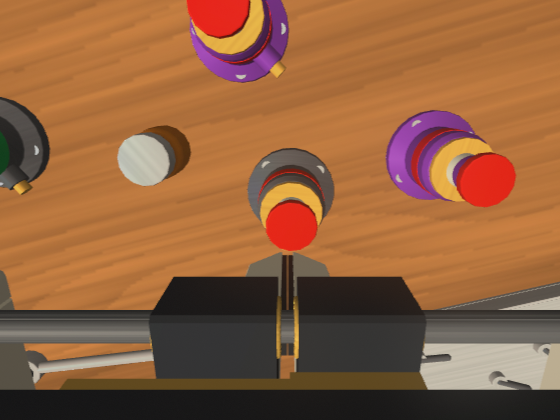

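The wrist view shows the red cap of the dark body at (291,226), centred ahead of the closed fingers at (287,252), so it agrees with (605,215). The purple ones are at (219,5) and (485,180), well clear. Now I'll descend.

{"method": "step_arm", "body": {"deltas": [[-3, 1, 15, 0, 0, 0], [-3, 1, 30, 0, 0, 0], [-3, 1, 40, 0, 0, 0], [-3, 1, 45, 0, 0, 0], [-3, 1, 46, 0, 0, 0]]}}

```text
time: 3.18
tool_pos: [602.8, 216.6, 133.2]
tcp_rot: [-3.141, -0.001, 2.886]
contact_force: [0.2, -0.1, 0.3]
grip_width: 0.1
```

{"method": "step_arm", "body": {"deltas": [[0, 0, 1.5, 0, 0, 0], [0, 0, 3, 0, 0, 0], [0, 0, 4.5, 0, 0, 0], [0, 0, 6, 0, 0, 0], [0, 0, 7.5, 0, 0, 0]]}}

```text
time: 3.6
tool_pos: [603.9, 215.8, 126.0]
tcp_rot: [3.141, 0.001, 2.885]
contact_force: [-0.2, -0.0, -0.7]
grip_width: 0.5
```

{"method": "step_arm", "body": {"deltas": [[0, 0, 1, 0, 0, 0], [0, 0, 2, 0, 0, 0], [0, 0, 3, 0, 0, 0], [0, 0, 4, 0, 0, 0], [0, 0, 5, 0, 0, 0]]}}

```text
time: 4.02
tool_pos: [603.7, 215.8, 120.7]
tcp_rot: [3.141, 0.0, 2.885]
contact_force: [0.2, 0.3, -0.2]
grip_width: 0.5
```

{"method": "step_arm", "body": {"deltas": [[0, 0, 1, 0, 0, 0], [0, 0, 2, 0, 0, 0], [0, 0, 3, 0, 0, 0], [0, 0, 4, 0, 0, 0], [0, 0, 5, 0, 0, 0]]}}

```text
time: 4.43
tool_pos: [603.7, 215.9, 115.7]
tcp_rot: [3.141, 0.0, 2.885]
contact_force: [-0.3, 0.6, 0.1]
grip_width: 0.2
```

```bash
python3 - <<'E'
from h import *
to(605,215,90)
c=bot.capture('side');cv2.imwrite('pics/p1.png',cv2.resize(c['color'][155:225,280:350],(500,500),interpolation=2)[:,:,::-1])
E
```

```text
t 4.4333 tcp [603.7 215.9 115.7] rot [3.1415 0.     2.8848] F [-0.3  0.6  0.1] delta tool [-1.5 -0.5  0.7]
```

View pics/p1.png

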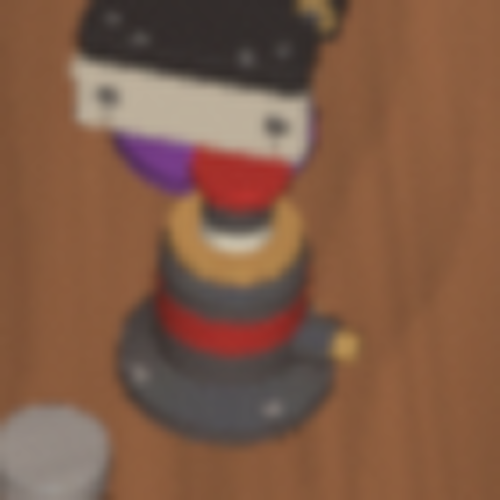

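The band is still visible and there is no force, so the piston has not moved even though the nominal tip is at 91 mm. I'll check for a lateral or tip mismatch with the wrist camera.

```bash
python3 - <<'E'
from h import *
np.set_printoptions(precision=1,suppress=True)
p=bot.get_obs()['tool_pos']
c=bot.capture('side')
for z in(-25,0,41):
    q=np.array(proj(c,p+[0,0,z]));print(z,q,'in crop',(q-[280,155])*500/70)
print('cap at 101.6 in crop',(np.array(proj(c,(605,215,101.6)))-[280,155])*500/70)
w=bot.capture('wrist');save('w2',w);print('wrist tip',proj(w,p-[0,0,25]),'cap',proj(w,(605,215,101.6)),'cam',ray(w,0,0)[0])
for b in bot.boxes_of('red_cap',w):print(b,at_z(w,*b['rect'][:2],101.6))
E
```

```text
-25 [312.5 180.6] in crop [232.  183.2]
0 [313. 173.] in crop [235.9 128.8]
41 [314.  160.1] in crop [242.6  36.4]
cap at 101.6 in crop [237.9 160.8]
wrist tip [np.float64(286.23753530763776), np.float64(250.90260195548447)] cap [np.float64(285.30555150352995), np.float64(262.7155425061017)] cam [523.7 237.2 272.6]
{'rect': [285.9, 242.4, 69.8, 36.8], 'p': 0.95} [594.1 218.2 101.6]
{'rect': [522.5, 204.8, 75.0, 69.3], 'p': 0.88} [604.3 335.3 101.6]
{'rect': [193.8, 5.7, 68.6, 11.4], 'p': 0.65} [481.1 208.3 101.6]
```

View pics/w2.png

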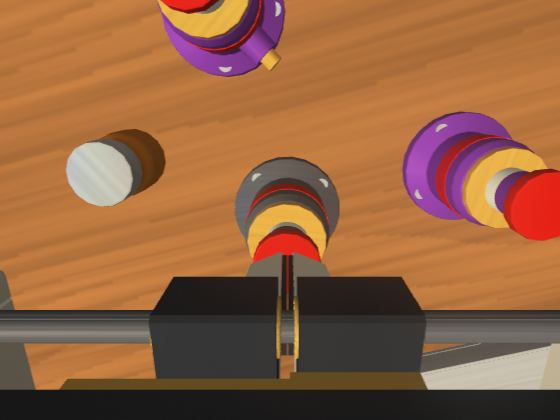

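```bash
python3 - <<'E'
from h import *
np.set_printoptions(precision=1,suppress=True)
o=bot.get_obs();p=o['tool_pos'];R=Ro.from_euler('xyz',o['tcp_rot']).as_matrix()
w=bot.capture('wrist');print('fx',w['fx'],'t',o['time'])
def ext(c,x,y,z,r):
    P=np.array([proj(c,(x+r*np.cos(a),y+r*np.sin(a),z)) for a in np.linspace(0,6.28,60)]);return P.min(0),P.max(0)
print('flange pred',ext(w,605,215,6,40)); print('collar',ext(w,605,215,70,24)); 
for j in (0,4,10): print('cap',j,ext(w,605,215,104-j,18))
c=bot.capture('side'); print('band/cap side')
for j in(0,4,10): print(j,'cap top',ext(c,605,215,104-j,18),'stem at collar front',proj(c,(605,202,70)))
for s in((37.5,95),(37.5,-95),(-37.5,95),(-37.5,-95)):
    print('body corner crop',(np.array(proj(c,p+R@np.array([*s,-41])))-[280,155])*500/70)
q=o['joint_positions'];print(q)
E
```

```text
fx 365.6035224987825 t 4.6333
flange pred (array([233.4, 154.5]), array([338. , 254.3]))
collar (array([245.3, 200.3]), array([325.5, 274.7]))
cap 0 (array([249.9, 231.5]), array([320.5, 295.5]))
cap 4 (array([250.6, 228.6]), array([319.8, 291.5]))
cap 10 (array([251.7, 224.5]), array([318.8, 285.8]))
band/cap side
0 cap top (array([306.1, 172. ]), array([320.6, 181.6])) stem at collar front [np.float64(312.8421378425815), np.float64(190.467060361753)]
4 cap top (array([306. , 173.2]), array([320.5, 182.9])) stem at collar front [np.float64(312.8421378425815), np.float64(190.467060361753)]
10 cap top (array([305.9, 175. ]), array([320.4, 184.7])) stem at collar front [np.float64(312.8421378425815), np.float64(190.467060361753)]
body corner crop [ 195.7 -146.9]
body corner crop [ 66.4 198.2]
body corner crop [ 403.7 -112.2]
body corner crop [296.  240.3]
[ 0.2  0.6  1.3  0.   1.2 -1.1]
```

The wrist calibration agrees with the flange size, and the cap is still at about joint value 0. So the real fingertips must end higher than tip_reach implies. I'll keep going down slowly until I feel force.

{"method": "step_arm", "body": {"deltas": [[0, 0, 1, 0, 0, 0], [0, 0, 2, 0, 0, 0], [0, 0, 3, 0, 0, 0], [0, 0, 4, 0, 0, 0]]}}

```text
time: 5.07
tool_pos: [603.6, 215.9, 111.6]
tcp_rot: [3.142, -0.0, 2.885]
contact_force: [-0.3, 0.8, -0.9]
grip_width: 0.3
```

```bash
python3 - <<'E'
from h import *
o=bot.get_obs();p=o['tool_pos'];R=Ro.from_euler('xyz',o['tcp_rot']).as_matrix();w=bot.capture('wrist')
for d in(25,15,10,5,0,-5): print(d,[np.round(proj(w,p+R@np.array([s,0,d])),0) for s in(-9.5,9.5)])
print(o['contact_force'],p)
E
```

```text
25 [array([286., 267.]), array([286., 235.])]
15 [array([286., 275.]), array([286., 242.])]
10 [array([286., 280.]), array([286., 246.])]
5 [array([286., 285.]), array([286., 250.])]
0 [array([286., 290.]), array([286., 255.])]
-5 [array([286., 296.]), array([286., 259.])]
[-0.26768401  0.84816268 -0.85427165] [603.63268942 215.87070845 111.60324202]
```

{"method": "step_arm", "body": {"deltas": [[0, 0, 1, 0, 0, 0], [0, 0, 2, 0, 0, 0], [0, 0, 3, 0, 0, 0], [0, 0, 4, 0, 0, 0]]}}

```text
time: 5.45
tool_pos: [603.7, 215.8, 107.7]
tcp_rot: [3.142, -0.0, 2.885]
contact_force: [1.1, -0.5, -0.3]
grip_width: 0.5
```

{"method": "step_arm", "body": {"deltas": [[0, 0, 1, 0, 0, 0], [0, 0, 2, 0, 0, 0], [0, 0, 3, 0, 0, 0]]}}

```text
time: 5.7
tool_pos: [603.7, 215.9, 104.7]
tcp_rot: [3.142, 0.0, 2.885]
contact_force: [0.0, 0.0, -0.3]
grip_width: 0.6
```

{"method": "step_arm", "body": {"deltas": [[0, 0, 1, 0, 0, 0], [0, 0, 2, 0, 0, 0], [0, 0, 3, 0, 0, 0]]}}

```text
time: 5.95
tool_pos: [603.7, 215.9, 101.7]
tcp_rot: [3.141, 0.0, 2.885]
contact_force: [0.6, 0.0, -0.2]
grip_width: 0.4
```

```bash
python3 - <<'E'
from h import *
a=[]
c=bot.capture('wrist');a.append(cv2.resize(c['color'][140:320,190:390],(400,360),interpolation=2))
c=bot.capture('side');a.append(cv2.resize(c['color'][153:225,274:354],(400,360),interpolation=2))
cv2.imwrite('pics/v8.png',np.hstack(a)[:,:,::-1])
E
```

```text
(no output)
```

View pics/v8.png

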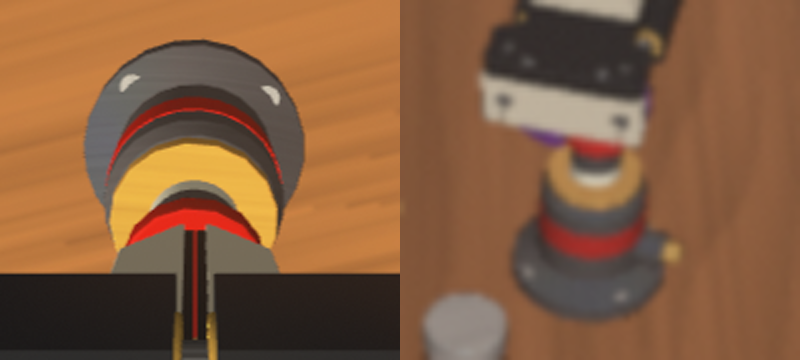

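The cap is still unpressed. It lies centred below the fingers, with red visible through the finger slit, so I'll carry on down.

{"method": "step_arm", "body": {"deltas": [[0, 0, 1, 0, 0, 0], [0, 0, 2, 0, 0, 0], [0, 0, 3, 0, 0, 0], [0, 0, 4, 0, 0, 0]]}}

```text
time: 6.38
tool_pos: [603.8, 215.9, 98.1]
tcp_rot: [3.141, 0.0, 2.885]
contact_force: [-1.4, 0.6, 4.1]
grip_width: -0.1
```

{"method": "step_arm", "body": {"deltas": [[0, 0, 1, 0, 0, 0], [0, 0, 2, 0, 0, 0], [0, 0, 3, 0, 0, 0]]}}

```text
time: 6.63
tool_pos: [603.8, 215.9, 94.8]
tcp_rot: [3.141, 0.0, 2.885]
contact_force: [-0.7, -1.3, 4.7]
grip_width: 0.4
```

Contact: a steady 4 N, which matches the sliding friction. First touch came at TCP z of about 98 to 101, so the fingertips are effectively at TCP height. I'll press to TCP z of about 88, for roughly 10 to 14 mm of travel.

{"method": "step_arm", "body": {"deltas": [[0, 0, 1, 0, 0, 0], [0, 0, 2, 0, 0, 0], [0, 0, 3, 0, 0, 0], [0, 0, 4, 0, 0, 0]]}}

```text
time: 6.97
tool_pos: [603.8, 215.9, 90.7]
tcp_rot: [3.141, 0.0, 2.885]
contact_force: [-0.2, -0.7, 3.9]
grip_width: 0.5
```

{"method": "step_arm", "body": {"deltas": [[0, 0, 1, 0, 0, 0], [0, 0, 2, 0, 0, 0], [0, 0, 3, 0, 0, 0]]}}

```text
time: 7.22
tool_pos: [603.8, 215.9, 87.7]
tcp_rot: [3.141, 0.0, 2.885]
contact_force: [-0.8, 0.2, 4.1]
grip_width: 1.1
```

```bash
python3 - <<'E'
from h import *
print(bot.get_obs()['contact_force'],bot.get_obs()['tool_pos'])
c=bot.capture('side');cv2.imwrite('pics/v9.png',cv2.resize(c['color'][153:225,274:354],(480,432),interpolation=2)[:,:,::-1])
E
```

```text
[-0.81588192  0.2026659   4.13901451] [603.75863811 215.8964689   87.70553474]
```

View pics/v9.png

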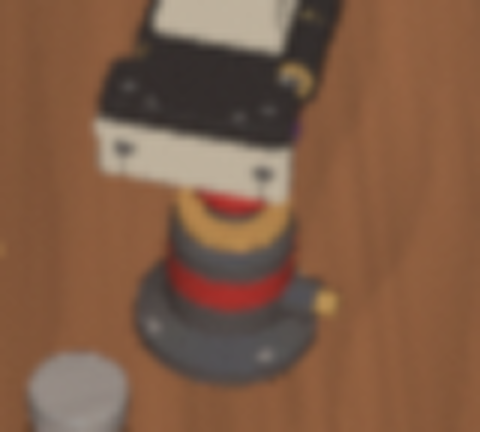

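The white band has gone into the collar: the cap edge sits at full-image row 189, was 184, which is about 14 mm. I'll lift off and go to yellow.

{"method": "step_arm", "body": {"deltas": [[0, 0, -5, 0, 0, 0], [0, 0, -20, 0, 0, 0], [0, 0, -40, 0, 0, 0], [0, 0, -60, 0, 0, 0], [0, 0, -70, 0, 0, 0]]}}

```text
time: 7.68
tool_pos: [604.4, 216.0, 160.0]
tcp_rot: [3.14, 0.002, 2.885]
contact_force: [0.6, 0.7, 1.6]
grip_width: 0.7
```

{"method": "step_arm", "body": {"deltas": [[-6, -36, 0, 0, 0, 0], [-11, -73, 0, 0, 0, 0], [-17, -109, 0, 0, 0, 0], [-22, -145, 0, 0, 0, 0], [-28, -182, 0, 0, 0, 0]]}}

```text
time: 8.1
tool_pos: [583.7, 31.4, 157.3]
tcp_rot: [-3.142, -0.001, 2.885]
contact_force: [0.8, -0.3, 0.0]
grip_width: 0.5
```

{"method": "step_arm", "body": {"deltas": [[-6, -36, 0, 0, 0, 0], [-11, -73, 0, 0, 0, 0], [-17, -109, 0, 0, 0, 0], [-22, -145, 0, 0, 0, 0], [-28, -182, 0, 0, 0, 0]]}}

```text
time: 8.52
tool_pos: [564.6, -151.9, 157.3]
tcp_rot: [3.141, -0.001, 2.885]
contact_force: [1.1, 0.5, -0.2]
grip_width: 0.5
```

{"method": "step_arm", "body": {"deltas": [[-6, -36, 0, 0, 0, 0], [-11, -73, 0, 0, 0, 0], [-16, -108, 0, 0, 0, 0], [-16, -108, 0, 0, 0, 0]]}}

```text
time: 8.85
tool_pos: [552.0, -265.3, 157.0]
tcp_rot: [-3.139, 0.0, 2.879]
contact_force: [-0.6, 0.5, 0.3]
grip_width: 0.3
```

```bash
python3 - <<'E'
from h import *
np.set_printoptions(precision=1,suppress=True)
to(553.5,-259.5,120)
w=bot.capture('wrist');save('w3',w)
for q in('yellow_cap','green_cap'):
  for b in bot.boxes_of(q,w)[:3]:print(q,b['p'],np.array(b['rect']),at_z(w,*b['rect'][:2],102))
print('pred',proj(w,(553.5,-259.5,102)))
hsv=cv2.cvtColor(w['color'],cv2.COLOR_RGB2HSV);m=((hsv[...,0]>21)&(hsv[...,0]<33)&(hsv[...,1]>150)).astype('uint8')
N,l,s,ct=cv2.connectedComponentsWithStats(m)
for i in range(1,N):
    if s[i,4]>200:print(s[i],ct[i],at_z(w,*ct[i],102))
c=bot.capture('side')
b=[cv2.resize(w['color'],(480,360)),cv2.resize(c['color'][165:219,295:343],(320,360),interpolation=2)]
cv2.imwrite('pics/v10.png',np.hstack(b)[:,:,::-1])
for q in('red_cap','green_cap'):
  for b in bot.boxes_of(q,c)[:4]:print('side',q,b['p'],np.array(b['rect']))
E
```

```text
t 8.85 tcp [ 552.  -265.3  157. ] rot [-3.1  0.   2.9] F [-0.6  0.5  0.3] delta tool [ 0.1  6.  12. ]
yellow_cap 0.69 [299.7 228.3  54.2  57.6] [ 552.5 -256.9  102. ]
pred [np.float64(296.1002229125287), np.float64(230.71037484189506)]
[262 168  67  30 300] [293.1 176.3] [ 519.6 -252.5  102. ]
[ 270  204   57   54 2392] [298.4 230.7] [ 553.8 -258.1  102. ]
side red_cap 0.62 [256.9 180.9  15.1  17.2]
side red_cap 0.45 [312.6 146.   12.8   8.4]
side red_cap 0.18 [296.8 377.4  50.2  38.7]
side green_cap 0.57 [269.2 254.1  16.9  14.5]
```

View pics/v10.png

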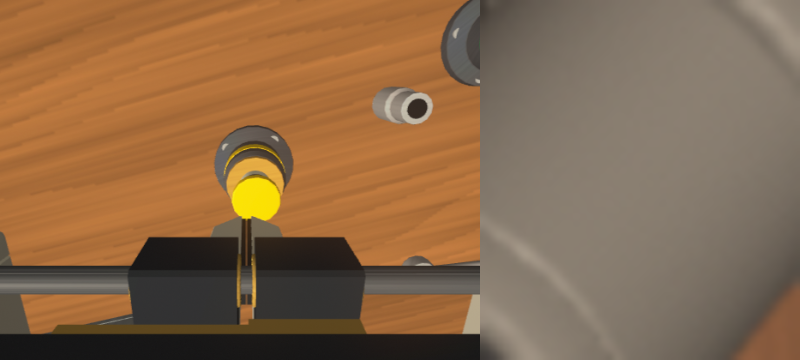

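The wrist view shows the yellow cap on a dark body at full-image (298,231), giving (553.5, -258.5). The side view of red is hidden by the arm, so I'll check red later. Descending on yellow.

{"method": "step_arm", "body": {"deltas": [[0, 7, 5, 0, 0, 0], [0, 7, 20, 0, 0, 0], [0, 7, 35, 0, 0, 0], [0, 7, 46, 0, 0, 0], [0, 7, 50, 0, 0, 0]]}}

```text
time: 9.57
tool_pos: [554.6, -250.4, 105.7]
tcp_rot: [3.14, -0.003, 2.886]
contact_force: [-0.3, 0.3, -0.2]
grip_width: 0.4
```

{"method": "step_arm", "body": {"deltas": [[0, 0, 1, 0, 0, 0], [0, 0, 2, 0, 0, 0], [0, 0, 3, 0, 0, 0], [0, 0, 4, 0, 0, 0], [0, 0, 5, 0, 0, 0]]}}

```text
time: 9.98
tool_pos: [555.7, -252.4, 103.8]
tcp_rot: [-3.141, 0.002, 2.885]
contact_force: [-0.5, 1.1, 4.4]
grip_width: 0.1
```

{"method": "step_arm", "body": {"deltas": [[0, 0, 1, 0, 0, 0], [0, 0, 2, 0, 0, 0]]}}

```text
time: 10.15
tool_pos: [555.7, -252.4, 101.5]
tcp_rot: [-3.141, 0.002, 2.885]
contact_force: [0.0, 1.7, 3.5]
grip_width: 0.1
```

{"method": "step_arm", "body": {"deltas": [[0, 0, 1, 0, 0, 0], [0, 0, 2, 0, 0, 0]]}}

```text
time: 10.32
tool_pos: [555.6, -252.4, 99.1]
tcp_rot: [-3.141, 0.001, 2.885]
contact_force: [0.2, 0.3, 3.4]
grip_width: 0.6
```

Contact at TCP z of about 104.5, so the tip is at roughly TCP height. The arm is 6 mm off the cap centre because the last reading lagged, but that is well within the 18 mm radius. I'll press to about 90.

{"method": "step_arm", "body": {"deltas": [[0, 0, 1, 0, 0, 0], [0, 0, 2, 0, 0, 0], [0, 0, 3, 0, 0, 0], [0, 0, 4, 0, 0, 0], [0, 0, 5, 0, 0, 0]]}}

```text
time: 10.73
tool_pos: [555.6, -252.4, 93.8]
tcp_rot: [-3.141, 0.001, 2.885]
contact_force: [2.8, -0.1, 4.2]
grip_width: 0.4
```

{"method": "step_arm", "body": {"deltas": [[0, 0, 1, 0, 0, 0], [0, 0, 2, 0, 0, 0], [0, 0, 3, 0, 0, 0], [0, 0, 4, 0, 0, 0], [0, 0, 4, 0, 0, 0]]}}

```text
time: 11.15
tool_pos: [555.2, -252.2, 89.5]
tcp_rot: [3.142, -0.0, 2.885]
contact_force: [2.7, 0.1, 2.9]
grip_width: 0.4
```

{"method": "step_arm", "body": {"deltas": [[0, 0, -5, 0, 0, 0], [0, 0, -20, 0, 0, 0], [0, 0, -40, 0, 0, 0], [0, 0, -60, 0, 0, 0], [0, 0, -70, 0, 0, 0]]}}

```text
time: 11.57
tool_pos: [554.9, -252.2, 161.4]
tcp_rot: [-3.141, -0.0, 2.885]
contact_force: [1.1, -0.7, 0.1]
grip_width: 0.5
```

{"method": "step_arm", "body": {"deltas": [[16, 29, 0, 0, 0, 0], [33, 58, 0, 0, 0, 0], [49, 88, 0, 0, 0, 0], [66, 117, 0, 0, 0, 0], [82, 146, 0, 0, 0, 0]]}}

```text
time: 11.98
tool_pos: [511.1, -88.5, 159.0]
tcp_rot: [3.141, -0.003, 2.884]
contact_force: [0.1, -0.5, 0.4]
grip_width: 0.5
```

{"method": "step_arm", "body": {"deltas": [[16, 29, 0, 0, 0, 0], [33, 58, 0, 0, 0, 0], [33, 58, 0, 0, 0, 0], [33, 58, 0, 0, 0, 0], [33, 58, 0, 0, 0, 0]]}}

```text
time: 12.4
tool_pos: [495.6, -26.0, 159.5]
tcp_rot: [-3.141, -0.001, 2.885]
contact_force: [0.1, 0.1, -0.0]
grip_width: 0.5
```

```bash
python3 - <<'E'
from h import *
np.set_printoptions(precision=1,suppress=True)
w=bot.capture('wrist')
for q in('green_cap',):
  for b in bot.boxes_of(q,w)[:3]:print(q,b['p'],np.array(b['rect']),at_z(w,*b['rect'][:2],102))
hsv=cv2.cvtColor(w['color'],cv2.COLOR_RGB2HSV);m=((hsv[...,0]>45)&(hsv[...,0]<85)&(hsv[...,1]>100)&(hsv[...,2]>70)).astype('uint8')
N,l,s,ct=cv2.connectedComponentsWithStats(m)
for i in range(1,N):
    if s[i,4]>200:print(s[i],ct[i],at_z(w,*ct[i],102))
to(496,-25,120)
c=bot.capture('side');a=c['color']
b=[cv2.resize(w['color'],(400,300)),cv2.resize(a[165:225,275:335],(300,300),interpolation=2),]
d=cv2.resize(a[335:405,265:335],(300,300),interpolation=2)
cv2.imwrite('pics/v11.png',np.vstack([np.hstack(b),np.hstack([d,np.zeros((300,400,3),'uint8')])])[:,:,::-1])
E
```

```text
green_cap 0.88 [291.5 226.8  61.3  59.5] [494.7 -22.4 102. ]
[257 167  67  28 284] [289.7 174.9] [462.4 -15.2 102. ]
[ 264  201   55   54 2332] [290.8 227.6] [495.2 -23.  102. ]
t 12.5 tcp [495.9 -26.7 159.5] rot [-3.1 -0.   2.9] F [-0.5  0.3  0.4] delta tool [ 0.4  1.7 14.5]
```

View pics/v11.png

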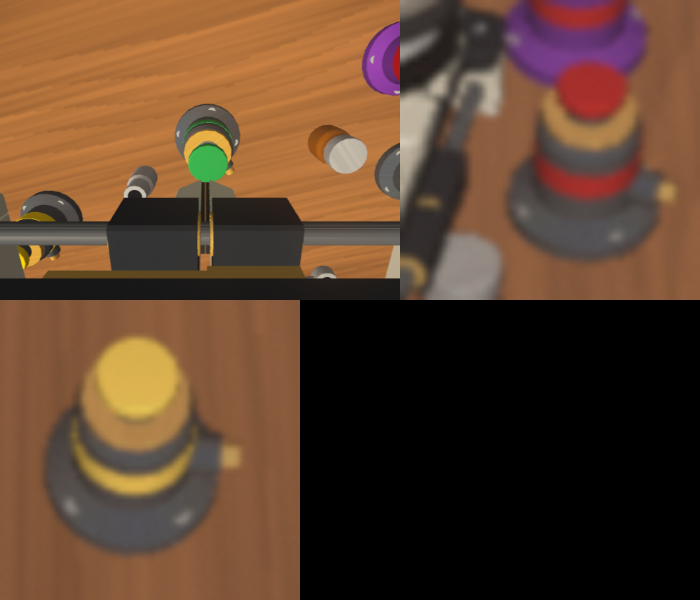

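Red (side crop at 590,90) and yellow (140,380) both stand upright with no white band showing. The green cap is directly ahead of the fingers, 2 to 3 mm off. Descending on it.

{"method": "step_arm", "body": {"deltas": [[0, 2, 5, 0, 0, 0], [0, 2, 20, 0, 0, 0], [0, 2, 35, 0, 0, 0], [0, 2, 46, 0, 0, 0], [0, 2, 51, 0, 0, 0]]}}

```text
time: 12.97
tool_pos: [495.4, -24.1, 106.9]
tcp_rot: [-3.141, -0.003, 2.884]
contact_force: [0.1, 1.3, 0.8]
grip_width: 0.3
```

{"method": "step_arm", "body": {"deltas": [[0, 0, 1, 0, 0, 0], [0, 0, 2, 0, 0, 0], [0, 0, 3, 0, 0, 0], [0, 0, 4, 0, 0, 0], [0, 0, 5, 0, 0, 0]]}}

```text
time: 13.38
tool_pos: [496.7, -23.8, 104.2]
tcp_rot: [3.141, 0.001, 2.885]
contact_force: [0.2, -0.1, -0.1]
grip_width: 0.1
```

{"method": "step_arm", "body": {"deltas": [[0, 0, 1, 0, 0, 0], [0, 0, 2, 0, 0, 0], [0, 0, 3, 0, 0, 0], [0, 0, 4, 0, 0, 0], [0, 0, 5, 0, 0, 0]]}}

```text
time: 13.8
tool_pos: [496.5, -23.7, 99.0]
tcp_rot: [3.142, 0.001, 2.885]
contact_force: [-1.2, -0.6, 3.7]
grip_width: 0.1
```

{"method": "step_arm", "body": {"deltas": [[0, 0, 1, 0, 0, 0], [0, 0, 2, 0, 0, 0], [0, 0, 3, 0, 0, 0], [0, 0, 4, 0, 0, 0], [0, 0, 5, 0, 0, 0]]}}

```text
time: 14.22
tool_pos: [496.4, -23.8, 93.7]
tcp_rot: [3.141, 0.0, 2.885]
contact_force: [0.4, -0.2, 4.6]
grip_width: 0.3
```

Contact between 104 and 99. I'll press on to about 88.

{"method": "step_arm", "body": {"deltas": [[0, 0, 1, 0, 0, 0], [0, 0, 2, 0, 0, 0], [0, 0, 3, 0, 0, 0], [0, 0, 4, 0, 0, 0], [0, 0, 5, 0, 0, 0]]}}

```text
time: 14.63
tool_pos: [496.4, -23.7, 88.7]
tcp_rot: [3.141, 0.0, 2.885]
contact_force: [-1.0, 0.6, 3.2]
grip_width: 0.1
```

{"method": "step_arm", "body": {"deltas": [[0, 0, 0.5, 0, 0, 0], [0, 0, 0.5, 0, 0, 0]]}}

```text
time: 14.8
tool_pos: [496.4, -23.8, 88.1]
tcp_rot: [3.141, 0.0, 2.885]
contact_force: [1.1, 0.1, 2.2]
grip_width: 0.7
```

{"method": "step_arm", "body": {"deltas": [[0, 0, -5, 0, 0, 0], [0, 0, -20, 0, 0, 0], [0, 0, -45, 0, 0, 0], [0, 0, -75, 0, 0, 0], [0, 0, -100, 0, 0, 0]]}}

```text
time: 15.22
tool_pos: [495.9, -23.7, 189.7]
tcp_rot: [-3.142, -0.001, 2.885]
contact_force: [0.7, -0.2, -0.3]
grip_width: 0.4
```

{"method": "step_arm", "body": {"deltas": [[10, 35, -20, 0, 0, 0], [20, 70, -40, 0, 0, 0], [30, 105, -60, 0, 0, 0], [40, 140, -60, 0, 0, 0], [40, 140, -60, 0, 0, 0]]}}

```text
time: 15.63
tool_pos: [492.7, 127.1, 249.6]
tcp_rot: [3.138, 0.001, 2.89]
contact_force: [-0.2, -0.2, -0.9]
grip_width: 0.5
```

```bash
python3 - <<'E'
from h import *
o=bot.get_obs();print(o['tool_pos'],o['contact_force'],o['time'])
c=bot.capture('side');a=c['color'];old=cv2.imread('pics/side0.png')[:,:,::-1]
f=lambda i,y,x,h:cv2.resize(i[y:y+h,x:x+h],(260,260),interpolation=2)
rows=[np.hstack([f(i,165,280,65),f(i,335,263,70),f(i,235,235,70)]) for i in(old,a)]
cv2.imwrite('pics/v12.png',np.vstack(rows)[:,:,::-1])
E
```

```text
[492.6539097  127.132393   249.55868106] [-0.18804022 -0.21850795 -0.89401493] 15.6333
```

View pics/v12.png

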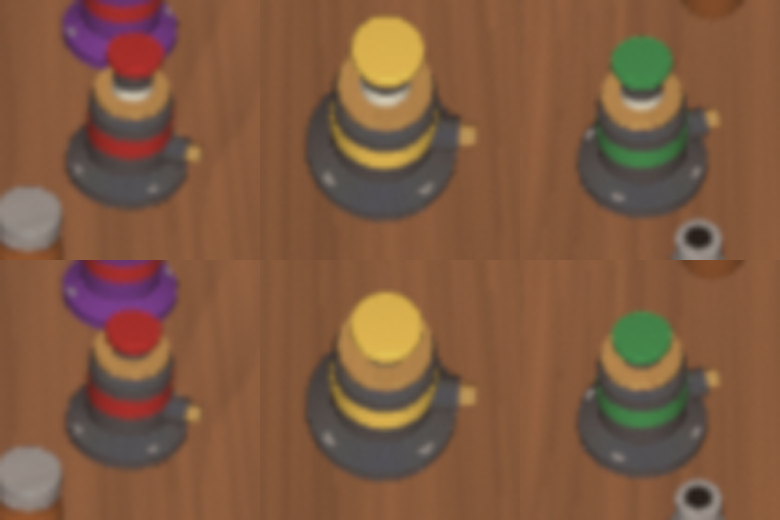

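Before (top row) and after (bottom row): all three bands are inside the collars, the bodies have not moved or tipped, and the arm is clear. Handing in.

```bash
python3 -c "
from h import *
print(bot.close_job())"
```

```text
the job is handed in; nothing more can be done
None
```

I pressed the red, yellow and green pistons down in that order with the closed fingertips, lifted the arm clear and handed the job in at about 15.7 s.

**Final checks**
- The before/after side view shows all three white bands inside the collars. The caps dropped roughly 11–14 mm, and the final tip heights give estimated joint values of about 14–16 mm, short of the 22 mm stop.
- The three cylinders look upright and show no visible shift.
- The force readings showed about 4–5 N vertically while pressing, matching the stated sliding friction, and never came near 25 N.
- In the parts of that view that show them, the jar and socket look unmoved. I made no final check of the spanner or can; the arm passed well above or away from both and registered no contact.

**What disagreed**
- **Fingertip reach:** contact came about 25 mm lower than `bot.tip_reach` implied, so the fingertips are effectively at TCP height. I found this from the absence of force and the unmoved band, then went by the felt contact.
- **Yellow offset:** I pressed the yellow cap about 6 mm off centre because a position reading lagged. It caused no visible tilt or shift.

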